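# Unlock a film-gate carrier and move it to its next station

## Task

The carrier with the film gate is held in its first station by a locking key whose cross-bar is caught under the guard. Turn the key anticlockwise until its bar finds the hidden slot, lift it out without wrenching it against the guard, and hang it upright by its cap in the fork rest. Then slide the carrier along its rail to the next station, so that the detent holds it with the film gate still in its nest, and leave the other things alone.

Things in the scene. Friction and masses are not known exactly. Their poses are not given: they have to be found in the camera images.
- lock_key: Loose locking key, 101 mm tall, 0.15 to 0.31 kg. Origin: lower tip; z up its 12 mm round stem. Cross-bar 56 mm long (its x), 10 mm wide (y), at z = 28 to 36 mm; round cap 76 mm in diameter at z = 48 to 56 mm; flat black wing grip 60 mm long (x, parallel to the bar), 12 mm thick (y) at z = 56 to 101 mm. At the start it stands upright, cap on the guard, bar under it, tip 12 mm deep in a hole of the carrier.
- transfer_rail: Fixed rail fixture, 150 mm (x) by 370 mm (y). Origin: centre of its underside, at desk height between its four feet. A grey guard bridge (148 by 114 mm, underside 86 mm and top 94 mm above the desk) stands over its +y end.
- guard_centre (a point): Centre of the guard's top, which is also the key's axis; axes as the rail's. A round dark insert here has a straight through slot, 62 mm long, 16 mm wide, hidden by the key's cap. Its direction differs each time; it does not turn. The bar can go up through it after the key is turned 0.4 to 1.4 rad anticlockwise seen from above (fits within about 0.1 rad). Before that the key can be raised only 4.5 mm.
- carrier (a joint): Carrier position along the rail, m: 0 at the first station (under the guard), growing as it slides to the rail's -y; 0.100 at the next station, where a spring roller clicks between two ribs (a few N to get in or out, 1 N of friction elsewhere); end of travel 0.125. It cannot slide while the key's tip is in it.
- post_top (a point): Centre of the top of the carrier's upright steel post, 126 mm above the desk, moving with the carrier. Post 15 mm in diameter, head 18 mm in diameter over its top 10 mm, 68 mm tall above the carrier plate. At the start its axis is 28 mm from the guard's edge. The film gate lies on its other side, nearest edge 25 mm from the axis.
- key_fork: Fixed fork rest: two level prongs along its x, open at -x, joined by a wall at +x (face at x = +48 mm). Gap 32 mm wide, centred on y = 0; prongs 20 mm wide, from x = -60 mm to the wall, top 75 mm above the desk. Origin: centre of its underside, on the desk. With its bar along the prongs the key can be lowered between them until the cap lies on them, its tip 27 mm above the desk.
- film_gate: Loose flat black film gate, 56 x 78 x 10 mm, lying between the 7 mm high lips of the nest on the carrier plate, its origin (underside centre) 53 mm from the post's axis and 68 mm below the post's top. It rides along with the carrier.
- work_light (a point): Top of the small work light on the lamp base, which stands between the rail and the fork: turntable and light fill x = 0.45 to 0.61, y = -0.21 to 0.01 (world), up to 215 mm above the desk; the big lamp's arm rises behind x = 0.57, y = 0. In front of x = 0.44 the way is free above 40 mm.
- solder: Bystander: reel of solder, 53 mm in diameter, 34 mm tall; origin at its underside's centre.
- jar: Bystander: small glass jar, 39 mm in diameter, 42 mm tall; origin at its underside's centre.
- canister: Bystander: black film canister, 33 mm in diameter, 49 mm tall; origin at its underside's centre.
- vee_block: Bystander: steel block, 30 x 26 x 62 mm; origin at its underside's centre.
- loupe: Bystander: black loupe, 34 mm in diameter, 28 mm tall; origin at its underside's centre.

How it is judged:
By the outcome, as a careful person would: the job done as asked, in the order asked, and still so for the second after the job is handed in, with the robot touching nothing.
It also fails if it takes over 69 s, if anything falls off the work surface, if the arm or the gripper's body presses on something with over 40 N, if the wrist force passes 120 N, or if a joint passes its speed limit or range.

## Robot

A 7-joint arm with a two-finger parallel gripper is mounted at the origin on a cart in front of the work surface, level with it; the furniture and walls round the work are solid. World frame = base frame: x ahead of the robot, y to its left, z up, the work surface at z = 0. Lengths are in m, angles in rad, forces in N, time in s.
With the tool pointing down it reaches from about 0.425 to 0.875 m from the base axis. Payload 4.7 kg.
Tool frame: the origin (TCP) lies at the very end of the fingers, on their centre line; the grasp point (between the pads) lies r.grasp_offset behind it (r.grasp_offset is the distance from the TCP to the grasp point, in m); z points along the fingers, y is the line along which they close (so a half turn about z gives the same grasp; the last joint's range is limited). The gripper opens to 85 mm and grips with 20 to 120 N. Pads are 22 mm wide; open, the fingers measure 114 mm over their backs; the gripper's body (76 mm by 85 mm) begins 54 mm behind the grasp point. The pads swing forward as they close: fully open they stand 13 mm farther back than shut.
Start: joints at [1.263, 0.321, -0.07, 1.45, 0.023, 1.371, -0.057], TCP at [0.206, -0.617, 0.211] pointing down, gripper open.
Joint ranges: [-2.86, 2.86], [-0.3, 2.09], [-1.38, 1.24], [0.06, 2.45], [-1.56, 4.7], [0.09, 2.05], [-2.69, 2.69]. Speed limits (rad/s): [2.57, 2.57, 3.14, 3.14, 3.14, 3.14, 3.14].

## Interface

Orientations are given as a rotation vector (axis times angle).
In Python, from rig import r gives the robot as it stands.
- The arm moves only by the shell command python3 -m jog 'ROWS' [FORCE]. ROWS is JSON, a list of rows, each a list of 3 entries, a list of its own where there are three numbers: the shift along the tool's x, y, z in mm, then the turn, a rotation vector about the tool's x, y, z in rad, then the opening, from 0 (shut) to 1 (fully open). A call has 1 to 20 rows; each row shifts and turns the commanded pose from where the row before left it, along the tool's axes as they then stand; what a row does not reach is not made up. A row lasts 1/12 s, in which the tool goes at most 41.7 mm and 7.16 degrees, less where a joint would pass 70% of its speed; a pose out of reach is approached as far as the arm can. A call is refused whole if a number of a shift passes 41.7 or a number of a turn 0.125, either way. A call with a gripper value outside its range is refused whole. The fingers move at their own pace and stop on an object; FORCE is the grip in N (left out, the last holds). Time passes only in rows, so rows that do not move let the fingers close. It gives the time, the measured TCP pose, the force, the opening and the grip force at its end, in the units of the state.
- r.get_obs(): the state, without advancing time (a new reading comes with each control period).
- r.read_camera(name): name is "side" or "top" or "wrist"; returns the picture (400x640x3 uint8, red, green, blue); there is no depth.
- r.camera_params(name): a dict with "intrinsics" (3x3 intrinsics, pixels), "eye" and "attitude" of the camera in the world. Camera axes: x right, y down, z forward; pixel columns grow to the right and rows downward; lengths in m; the calibration is good to about 2 mm. The wrist camera is an equidistant fisheye: a pixel r from the principal point sees the ray r / f radians off the axis. A picture is of the moment at which its call begins: read the wrist's pose just before it. camera_params takes no time and is no camera call; for the wrist camera it gives the pose at the moment of the call.
- r.finish_job(): hands the job in; it is judged then, once.
The state is a dict: "t": time; "qpos": joint angles; "joint_vel": joint speeds; "tau": joint torques, N m; "tcp_pos": TCP position; "orientation": TCP orientation; "ft_force": force on the tool from outside, world axes, zero at the start; "torque": the same for the moment, N m; "grip_width": finger opening in m; "grip_force": force on a finger pad.
Only numpy, scipy, OpenCV 4.12 (cv2) and the standard library are available. Lean on these libraries where they do the work, as an engineer would, in place of code of your own. Each camera call takes 0.05 s, during which the arm holds its last target. There are 200 camera calls.

## Working session

There is one attempt and no reset: what is moved stays moved. The work goes in short steps, Python scripts to look and compute and a shell command to move; the robot and the scene stay as the last step left them, time stands still between calls to the robot, and variables do not carry over. Pictures are saved under pics/ and viewed, at most 14 in all, crops included, and the job is handed in when it is done.

```bash
mkdir -p pics; ls
python3 - <<'E'
from rig import r
import cv2,numpy as np
np.set_printoptions(precision=4,suppress=True)
o=r.get_obs();print(o['t'],o['tcp_pos'],o['orientation'],o['grip_width'],r.grasp_offset)
for n in('side','top','wrist'):
    p=r.camera_params(n);print(n,p)
    im=r.read_camera(n);cv2.imwrite(f'pics/{n}0.png',im[:,:,::-1])
E
```

```text
pics
0.0 [ 0.2054 -0.6161  0.2099] [-3.0992 -0.5031  0.0006] 0.08529365726972611 0.0187
side {'intrinsics': array([[467.8579,   0.    , 316.3215],
       [  0.    , 467.8579, 199.7852],
       [  0.    ,   0.    ,   1.    ]]), 'eye': array([-0.3587,  0.7323,  0.8867]), 'attitude': array([-0.9587,  2.2384, -1.2348])}
top {'intrinsics': array([[366.0723,   0.    , 317.4916],
       [  0.    , 366.0723, 197.175 ],
       [  0.    ,   0.    ,   1.    ]]), 'eye': array([ 0.4011, -0.0487,  1.2222]), 'attitude': array([-2.1593,  2.142 , -0.1232])}
wrist {'intrinsics': array([[309.7069,   0.    , 324.1903],
       [  0.    , 309.7069, 195.6752],
       [  0.    ,   0.    ,   1.    ]]), 'eye': array([ 0.2787, -0.5921,  0.372 ]), 'attitude': array([ 2.3373, -1.6844, -0.2624])}
```

View pics/top0.png

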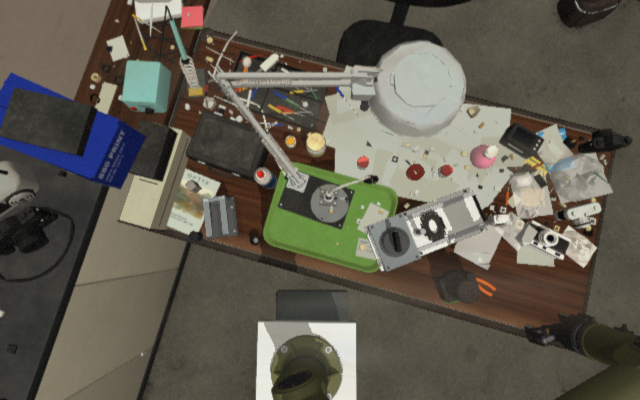

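View pics/side0.png

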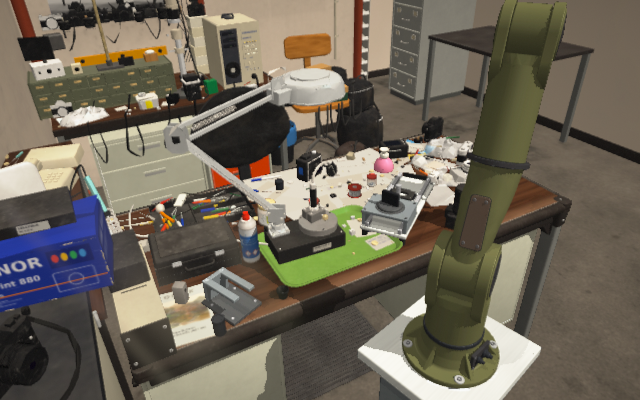

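Top view: the key and guard are near (397,241), the carrier and post run to about (470,210), and the fork is near (219,216). The side view shows the fork at (230,295) and the key at (392,205).

Run:
```python
import cv2,numpy as np
t=cv2.imread('pics/top0.png')
a=cv2.resize(t[180:280,360:490],None,fx=6,fy=6,interpolation=cv2.INTER_CUBIC)[:, :780]
a=cv2.resize(t[180:280,355:495],(560,400),interpolation=cv2.INTER_CUBIC)
b=cv2.resize(t[185:251,190:250],(240,264),interpolation=cv2.INTER_CUBIC)
c=np.zeros((600,800,3),np.uint8);c[:400,:560]=a;c[:264,560:]=b
s=cv2.imread('pics/side0.png')
d=cv2.resize(s[265:330,190:270],(246,200),interpolation=cv2.INTER_CUBIC)
c[400:,:246]=d
d=cv2.resize(s[170:250,350:440],(225,200),interpolation=cv2.INTER_CUBIC)
c[400:,250:475]=d
cv2.imwrite('pics/crop0.png',c)
```

```text
(no output)
```

View pics/crop0.png

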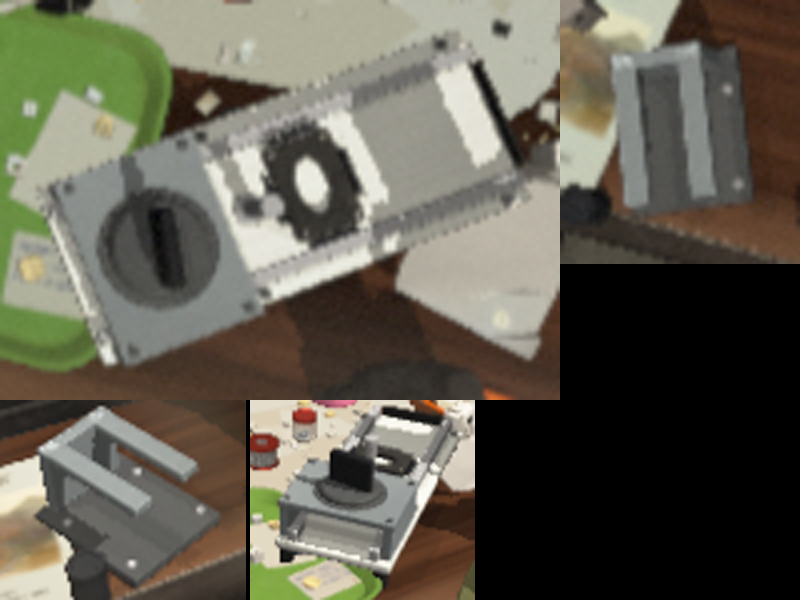

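The crop (4x) shows the guard corners at about (47,190), (203,138), (265,308) and (112,362). The wing runs (158,208)–(175,290), the post top is at (272,205), and the film gate is to the right of the post. The fork opens toward the robot, with prong ends at (637,205) and (703,195).

```bash
cat > h.py <<'E'
from rig import r
import cv2,numpy as np
from scipy.spatial.transform import Rotation as R
np.set_printoptions(precision=4,suppress=True)
def ray(n,uv,p=None):
    p=p or r.camera_params(n);K=p['intrinsics']
    d=np.array([(uv[0]-K[0,2])/K[0,0],(uv[1]-K[1,2])/K[1,1],1.])
    if n=='wrist':
        th=np.hypot(d[0],d[1]);d=np.array([*(d[:2]/max(th,1e-9)*np.sin(th)),np.cos(th)])
    return p['eye'],R.from_rotvec(p['attitude']).apply(d)
def pt(n,uv,z,p=None):
    e,d=ray(n,uv,p);return e+d*(z-e[2])/d[2]
def proj(n,X,p=None):
    p=p or r.camera_params(n);K=p['intrinsics']
    c=R.from_rotvec(p['attitude']).inv().apply(np.asarray(X)-p['eye'])
    if n=='wrist':
        s=np.hypot(c[0],c[1]);th=np.arctan2(s,c[2]);q=c[:2]/s*th
    else:q=c[:2]/c[2]
    return q*K[0,0]+K[:2,2]
def snap(n,f=None):
    p=r.camera_params(n);im=r.read_camera(n)
    if f:cv2.imwrite(f'pics/{f}.png',im[:,:,::-1])
    return p,im
def plan(X,yaw):
    """tool-down target: shift in the present tool axes (mm), total turn; yaw = world angle of tool y"""
    o=r.get_obs();A=R.from_rotvec(o['orientation'])
    y=np.array([np.cos(yaw),np.sin(yaw),0]);z=np.array([0,0,-1.])
    best=min((R.from_matrix(np.c_[np.cross(s*y,z),s*y,z]) for s in(1,-1)),key=lambda B:(A.inv()*B).magnitude())
    print('t',round(o['t'],2),'tcp',o['tcp_pos'],'shift mm',A.inv().apply(np.asarray(X)-o['tcp_pos'])*1e3,'turn',(A.inv()*best).as_rotvec(),'q7',o['qpos'][6],'F',o['ft_force'],'w',o['grip_width'])
E
python3 - <<'E'
from h import *
T=lambda u,v,z:pt('top',(355+(u+.0)/4,180+v/4),z)
c=[T(*q,.094) for q in((47,190),(203,138),(265,308),(112,362))]
print('guard',np.array(c),np.mean(c,0),[np.linalg.norm(c[i]-c[i-1]) for i in range(4)])
v=(c[1]-c[0]+c[2]-c[3]);u=c[1]-c[2]+c[0]-c[3]
print('-y dir ang',np.arctan2(v[1],v[0]),'x dir',np.arctan2(u[1],u[0]))
a,b=T(158,208,.147),T(177,290,.147);print('wing',a,b,np.linalg.norm(a-b),np.arctan2(*(a-b)[1::-1]),(a+b)/2)
print('post',T(272,205,.126))
F=lambda u,v,z:pt('top',(190+(u-560)/4,185+v/4),z)
for q in((625,55),(637,205),(690,50),(703,195)):print('fork',F(*q,.075))
o=r.get_obs();print(R.from_rotvec(o['orientation']).as_matrix(),o['qpos'])
E
```

```text
guard [[ 0.4516 -0.1868  0.094 ]
 [ 0.4925 -0.307   0.094 ]
 [ 0.3636 -0.3512  0.094 ]
 [ 0.3222 -0.2348  0.094 ]] [ 0.4075 -0.2699  0.094 ] [np.float64(0.1379382219925569), np.float64(0.1270453387969056), np.float64(0.1362142987661492), np.float64(0.12352280185162193)]
-y dir ang -1.236024171520081 x dir 0.34276264433648734
wing [ 0.4368 -0.2611  0.147 ] [ 0.3777 -0.2737  0.147 ] 0.06041476955777167 0.21159698843974303 [ 0.4072 -0.2674  0.147 ]
post [ 0.4404 -0.3498  0.126 ]
fork [0.5391 0.318  0.075 ]
fork [0.421 0.303 0.075]
fork [0.5435 0.2665 0.075 ]
fork [0.4293 0.2515 0.075 ]
[[ 0.9486  0.3163 -0.0006]
 [ 0.3163 -0.9486  0.0014]
 [-0.0001 -0.0015 -1.    ]] [ 1.2631  0.3217 -0.0701  1.4514  0.0226  1.3708 -0.0569]
```

View pics/wrist0.png

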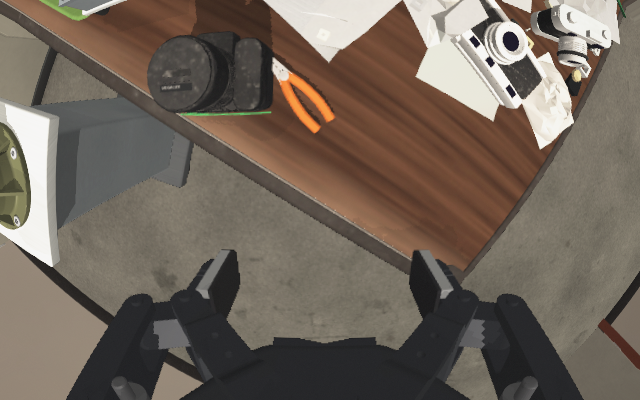

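The wrist view shows only the bench edge and the camera, with no key yet. The top-view numbers match the given sizes: wing 60 mm, guard to post 87 mm, prong spacing 52 mm. Next I move above the key.

```bash
python3 -c "
from h import *
plan((.407,-.268,.225),-1.36)"
```

```text
t 0.15 tcp [ 0.2054 -0.6162  0.2101] shift mm [ 301.4112 -266.5949  -14.5828] turn [-0.0015  0.0002  0.1111] q7 -0.056867894730063644 F [-0.5818 -0.7984  0.4205] w 0.08525758353304891
```

```bash
python3 -m jog '[[[22,-19,-1],[0,0,0],1],[[22,-19,-1],[0,0,0],1],[[22,-19,-1],[0,0,0],1],[[22,-19,-1],[0,0,0],1],[[22,-19,-1],[0,0,0],1],[[22,-19,-1],[0,0,0],1],[[22,-19,-1],[0,0,0],1],[[22,-19,-1],[0,0,0],1],[[22,-19,-1],[0,0,0],1],[[22,-19,-1],[0,0,0],1],[[22,-19,-1],[0,0,0],1],[[22,-19,-1],[0,0,0],1],[[22,-19,-1],[0,0,0],1],[[15,-19,-1],[0,0,0],1],[[0,0,0],[0,0,0.11],1],[[0,0,0],[0,0,0],1],[[0,0,0],[0,0,0],1],[[0,0,0],[0,0,0],1]]'
python3 - <<'E'
from h import *
plan((.407,-.268,.225),-1.36)
p,im=snap('wrist','w1');print(p)
print(proj('wrist',(.4072,-.2674,.147),p))
# wing: black pixels near
g=im.max(2).astype(int);u,v=proj('wrist',(.4072,-.2674,.147),p).astype(int)
print(g[v-40:v+41:8,u-60:u+61:8])
E
```

```text
t: 1.65
tcp_pos: [0.4063, -0.27, 0.2247]
orientation: [3.124, 0.333, -0.001]
ft_force: [-0.6, 0.5, 0.6]
grip_width: 0.0856
grip_force: 0.0
t 1.65 tcp [ 0.4063 -0.27    0.2247] shift mm [ 1.1049 -1.8292 -0.3314] turn [-0.      0.0006  0.0016] q7 -0.8185747471002858 F [-0.64    0.5054  0.57  ] w 0.08558941946890973
{'intrinsics': array([[309.7069,   0.    , 324.1903],
       [  0.    , 309.7069, 195.6752],
       [  0.    ,   0.    ,   1.    ]]), 'eye': array([ 0.4818, -0.2539,  0.3867]), 'attitude': array([ 2.247 , -1.8146, -0.2808])}
[320.8645 195.1365]
[[211 165 165  95  63 100  76  67  28  84 102 101  87 102 167 230]
 [221 165 163  91  92  97  66  66  50  45  93 100  93 105 170 213]
 [210 165 154 105  97  99  82  67  50  73  93  98 101 104 166 179]
 [210 166 157  87  99  98  99  58  50  88  94 103 103 105 170 173]
 [196 153 164 101 102 102 101  49  51  90  93 102 103 106 171 173]
 [167 165 163  97  91 105 103  43  56  95  95 105 100  76 172 173]
 [168 161 160 159 103 100 100  46  61  95  96 103 105 172 174 174]
 [133 132 159 162 160 104  94  39  63 101  97 110 177 175 176 175]
 [144 148 159 160 163 166 146  38  66  96 143 164 172 173 174 175]
 [117 113 124 162 165 164 162 162 166 166 157 157 159 173 161 154]
 [124 120 115 163 163 163 166 167 166 162 155 157 159 168 162 174]]
```

View pics/w1.png

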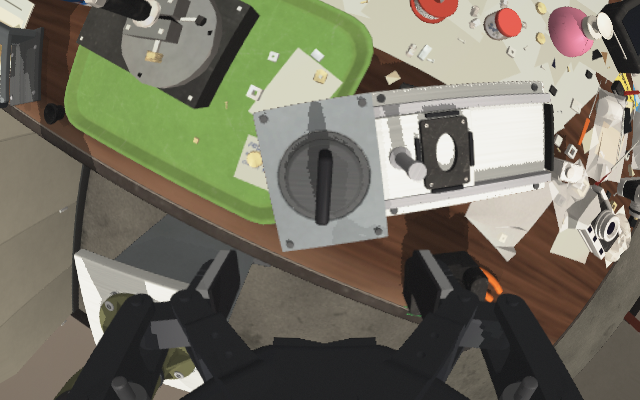

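The wrist view shows the cap circle centred near (324,178), the wing from (326,152) to (321,222), the guard corners at (255,115), (370,95), (388,237) and (283,250), and the post head at about (395,155).

Run:
```python
from h import *
p=r.camera_params('wrist')
im=cv2.imread('pics/w1.png');g=im.max(2)
m=((g<78)).astype(np.uint8);m[:140]=0;m[230:]=0;m[:,:300]=0;m[:,345:]=0
n,l,s,c=cv2.connectedComponentsWithStats(cv2.morphologyEx(m,cv2.MORPH_OPEN,np.ones((3,3))))
k=1+np.argmax(s[1:,4]);print(s[k]);print(cv2.minAreaRect(np.argwhere(l==k)[:,::-1].astype(np.float32)))
print('cap c',pt('wrist',(324,178),.102,p),pt('wrist',(278,178),.102,p),pt('wrist',(370,178),.102,p))
a,b=pt('wrist',(326,152),.147,p),pt('wrist',(321,222),.147,p)
print('wing',a,b,(a+b)/2,np.linalg.norm(a-b),np.arctan2(*(a-b)[1::-1]))
c=[pt('wrist',q,.094,p) for q in((255,115),(370,95),(388,237),(283,250))]
print('guard',np.array(c),np.mean(c,0));v=(c[1]-c[0]+c[2]-c[3]);print(np.arctan2(v[1],v[0]))
print('post',pt('wrist',(395,156),.126,p))
```

```text
[ 300  140   33   85 1687]
((321.3830261230469, 180.7094268798828), (86.43132019042969, 29.977602005004883), 79.3803482055664)
cap c [ 0.4105 -0.2693  0.102 ] [ 0.4014 -0.2263  0.102 ] [ 0.4198 -0.3123  0.102 ]
wing [ 0.4427 -0.264   0.147 ] [ 0.3842 -0.2724  0.147 ] [ 0.4134 -0.2682  0.147 ] 0.059113258480308364 0.1423449676775345
guard [[ 0.4557 -0.1926  0.094 ]
 [ 0.4964 -0.2949  0.094 ]
 [ 0.3601 -0.3494  0.094 ]
 [ 0.3221 -0.2435  0.094 ]] [ 0.4086 -0.2701  0.094 ]
-1.2090391212800176
post [ 0.449  -0.3241  0.126 ]
```

```bash
python3 -m jog '[[[4,0,25],[0,0,0.03],1],[[0,0,25],[0,0,0],1],[[0,0,25],[0,0,0],1],[[0,0,22],[0,0,0],1],[[0,0,12],[0,0,0],1],[[0,0,6],[0,0,0],1],[[0,0,0],[0,0,0],1]]' 60
python3 - <<'E'
from h import *
plan((.4105,-.269,.110),-1.40)
p,im=snap('wrist','w2')
cv2.imwrite('pics/w2c.png',cv2.resize(im[130:330,200:440,::-1],None,fx=3,fy=3))
E
```

```text
t: 2.28
tcp_pos: [0.4101, -0.2683, 0.1089]
orientation: [-3.127, -0.284, 0.002]
ft_force: [0.2, 0.4, 0.5]
grip_width: 0.0852
grip_force: 0.0
t 2.28 tcp [ 0.4101 -0.2683  0.1089] shift mm [ 0.3087  0.7384 -1.1033] turn [-0.0017  0.0014  0.0106] q7 -0.8908549218506314 F [0.1517 0.3692 0.5183] w 0.08515498385504425
```

View pics/w2c.png

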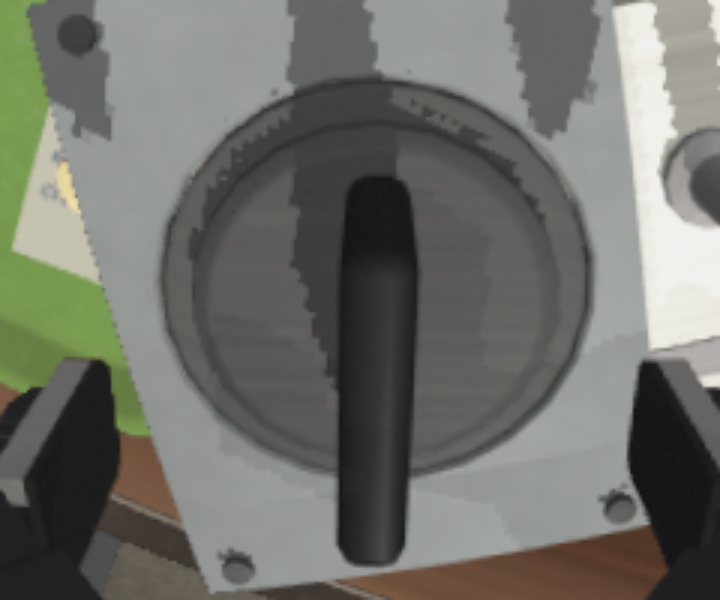

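The crop shows the wing centred (x≈375) between the pads (about 100 and 650) and aligned with them. Closing now.

```bash
python3 -m jog '[[[0,0,0],[0,0,0],0],[[0,0,0],[0,0,0],0],[[0,0,0],[0,0,0],0],[[0,0,0],[0,0,0],0],[[0,0,0],[0,0,0],0],[[0,0,0],[0,0,0],0],[[0,0,0],[0,0,0],0],[[0,0,0],[0,0,0],0],[[0,0,0],[0,0,0],0],[[0,0,0],[0,0,0],0]]' 60; python3 -c "
from h import *
plan((.4105,-.269,.110),-1.40)"
```

```text
t: 3.17
tcp_pos: [0.4112, -0.2685, 0.1104]
orientation: [3.128, 0.285, 0.001]
ft_force: [-1.4, 0.5, 3.5]
grip_width: 0.0109
grip_force: 59.5
t 3.17 tcp [ 0.4112 -0.2685  0.1104] shift mm [-0.7587  0.4182  0.3953] turn [ 0.0006 -0.0005  0.011 ] q7 -0.891433295853951 F [-1.3897  0.5411  3.4585] w 0.01091180206067144
```

```bash
python3 -m jog '[[[0,0,-2],[0,0,0],0],[[0,0,0],[0,0,0],0],[[0,0,0],[0,0,-0.08],0],[[0,0,0],[0,0,-0.08],0],[[0,0,0],[0,0,-0.08],0],[[0,0,0],[0,0,-0.08],0],[[0,0,0],[0,0,-0.08],0],[[0,0,0],[0,0,0],0],[[0,0,0],[0,0,0],0]]'
```

```text
t: 3.92
tcp_pos: [0.4103, -0.268, 0.1112]
orientation: [-3.01, -0.897, 0.001]
ft_force: [-0.3, 0.3, -2.5]
grip_width: 0.0103
grip_force: 58.6
```

```bash
python3 -m jog '[[[0,0,-2],[0,0,0],0],[[0,0,-1.5],[0,0,0],0],[[0,0,-1],[0,0,0],0],[[0,0,0],[0,0,0],0],[[0,0,0],[0,0,0],0]]'
```

```text
t: 4.33
tcp_pos: [0.4104, -0.2679, 0.1151]
orientation: [-3.009, -0.9, 0.001]
ft_force: [3.4, -1.3, -16.4]
grip_width: 0.0106
grip_force: 59.2
```

```bash
python3 -m jog '[[[0,0,2],[0,0,0],0],[[0,0,0],[0,0,-0.12],0],[[0,0,0],[0,0,0],0],[[0,0,-2],[0,0,0],0],[[0,0,0],[0,0,0],0],[[0,0,0],[0,0,0],0]]' | grep -E 'pos|ori|ft'; python3 -m jog '[[[0,0,2],[0,0,0],0],[[0,0,0],[0,0,-0.12],0],[[0,0,0],[0,0,0],0],[[0,0,-2],[0,0,0],0],[[0,0,0],[0,0,0],0],[[0,0,0],[0,0,0],0]]'| grep -E 'pos|ori|ft'
```

```text
tcp_pos: [0.4106, -0.268, 0.1151]
orientation: [-2.95, -1.077, 0.0]
ft_force: [4.3, -1.6, -21.8]
tcp_pos: [0.4104, -0.2679, 0.1152]
orientation: [-2.88, -1.251, 0.001]
ft_force: [3.7, -1.0, -22.7]
```

```bash
python3 -m jog '[[[0,0,2],[0,0,0],0],[[0,0,0],[0,0,-0.12],0],[[0,0,0],[0,0,0],0],[[0,0,-1.7],[0,0,0],0],[[0,0,0],[0,0,0],0],[[0,0,0],[0,0,0],0]]' | grep -E 'pos|ori|ft'; python3 -m jog '[[[0,0,1.7],[0,0,0],0],[[0,0,0],[0,0,-0.12],0],[[0,0,0],[0,0,0],0],[[0,0,-1.7],[0,0,0],0],[[0,0,0],[0,0,0],0],[[0,0,0],[0,0,0],0]]'| grep -E 'pos|ori|ft'
```

```text
tcp_pos: [0.4106, -0.2681, 0.1154]
orientation: [-2.8, -1.422, 0.001]
ft_force: [3.3, -2.2, -22.3]
tcp_pos: [0.4108, -0.2683, 0.1176]
orientation: [2.711, 1.588, -0.001]
ft_force: [-4.7, 2.9, -1.4]
```

```bash
python3 -m jog '[[[0,0,0],[0,0,-0.04],0],[[0,0,-2],[0,0,0],0],[[0,0,-2],[0,0,0],0],[[0,0,-2],[0,0,0],0],[[0,0,0],[0,0,0],0]]' | grep -E 'pos|ori|ft|width'; python3 -c "
from h import *
o=r.get_obs();print(o['torque'],o['t'])"
```

```text
tcp_pos: [0.4112, -0.2686, 0.123]
orientation: [2.677, 1.643, 0.0]
ft_force: [-2.7, 0.7, -0.9]
grip_width: 0.0105
[0.2464 0.5377 0.0653] 6.75
```

```bash
python3 -m jog '[[[0,0,-3],[0,0,0],0],[[0,0,-3],[0,0,0],0],[[0,0,-3],[0,0,0],0],[[0,0,-3],[0,0,0],0],[[0,0,0],[0,0,0],0]]' | grep -E 'pos|ori|ft|width';python3 -m jog '[[[0,0,-4],[0,0,0],0],[[0,0,-4],[0,0,0],0],[[0,0,-4],[0,0,0],0],[[0,0,-6],[0,0,0],0],[[0,0,-8],[0,0,0],0],[[0,0,-8],[0,0,0],0],[[0,0,-8],[0,0,0],0],[[0,0,0],[0,0,0],0]]' | grep -E 'pos|ori|ft|width'
```

```text
tcp_pos: [0.4117, -0.2688, 0.1352]
orientation: [2.675, 1.643, 0.001]
ft_force: [-0.5, -0.0, -2.1]
grip_width: 0.0103
tcp_pos: [0.4121, -0.269, 0.1785]
orientation: [2.674, 1.643, 0.002]
ft_force: [1.0, -0.6, -2.0]
grip_width: 0.0102
```

```bash
python3 -m jog '[[[0,0,-18],[0,0,0.06],0],[[0,0,-18],[0,0,0.12],0],[[0,0,-18],[0,0,0.12],0],[[0,0,-18],[0,0,0.12],0],[[0,0,-18],[0,0,0.12],0],[[0,0,-18],[0,0,0.12],0],[[0,0,-18],[0,0,0.12],0],[[0,0,-18],[0,0,0.12],0],[[0,0,-6],[0,0,0.07],0],[[0,0,0],[0,0,0],0]]' | grep -E 't:|pos|ori|ft|width';python3 -c "
from h import *
plan((.477,.284,.328),-1.44)"
```

```text
t: 8.67
tcp_pos: [0.4117, -0.2687, 0.3281]
orientation: [3.132, 0.204, 0.004]
ft_force: [0.0, -0.6, -2.1]
grip_width: 0.0106
t 8.67 tcp [ 0.4117 -0.2687  0.3281] shift mm [ 136.4769 -539.5198   -0.9532] turn [ 0.0027 -0.0025 -0.0006] q7 -0.8992715372655062 F [ 0.0248 -0.6387 -2.1317] w 0.01062377194907139
```

```bash
python3 -m jog '[[[8,-15,0],[0,0,0],0],[[8,-25,0],[0,0,0],0],[[8,-30,0],[0,0,0],0],[[8,-30,0],[0,0,0],0],[[8,-30,0],[0,0,0],0],[[8,-30,0],[0,0,0],0],[[8,-30,0],[0,0,0],0],[[8,-30,0],[0,0,0],0],[[8,-30,0],[0,0,0],0],[[8,-30,0],[0,0,0],0],[[8,-30,0],[0,0,0],0],[[8,-30,0],[0,0,0],0],[[8,-30,0],[0,0,0],0],[[8,-30,0],[0,0,0],0],[[8,-30,0],[0,0,0],0],[[8,-30,0],[0,0,0],0],[[4,-30,0],[0,0,0],0],[[4,-30,0],[0,0,0],0],[[0,-20,0],[0,0,0],0],[[0,0,0],[0,0,0],0]]' | grep -E 't:|pos|ori|ft|width';python3 -c "
from h import *
plan((.477,.284,.238),-1.44)
p,im=snap('wrist','w3');print(p)"
```

```text
t: 10.33
tcp_pos: [0.4718, 0.2905, 0.3251]
orientation: [-3.13, -0.224, 0.004]
ft_force: [-1.9, 0.3, -3.0]
grip_width: 0.0104
t 10.33 tcp [0.4718 0.2905 0.3251] shift mm [ 4.428   7.4786 87.0193] turn [-0.004   0.0026  0.012 ] q7 -2.16154197112929 F [-1.8759  0.28   -2.973 ] w 0.010357770629504283
{'intrinsics': array([[309.7069,   0.    , 324.1903],
       [  0.    , 309.7069, 195.6752],
       [  0.    ,   0.    ,   1.    ]]), 'eye': array([0.5487, 0.3007, 0.4869]), 'attitude': array([ 2.1878, -1.8949, -0.2998])}
```

View pics/w3.png

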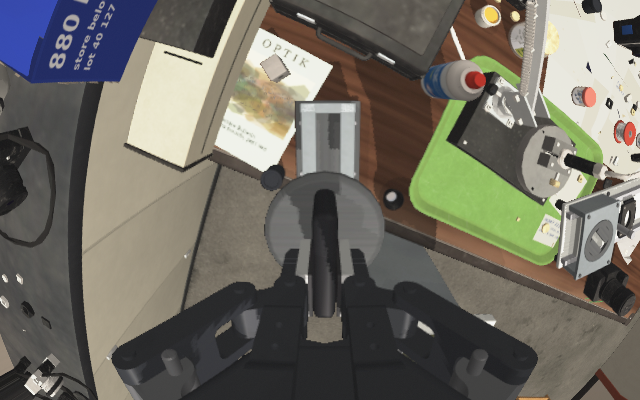

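The wrist view shows the fork wall's top edge at (296,101)–(359,101). The prong outer edges run to about (298,172) and (357,172). The cap covers the rest, and canisters stand at (272,178) and (394,198).

Run:
```python
from h import *
p=r.camera_params('wrist')
P=lambda u,v:pt('wrist',(u,v),.075,p)
a,b,c,d=P(296,101),P(359.5,101),P(298,172),P(357.5,172)
print(a,b,c,d,np.linalg.norm(a-b),np.linalg.norm(c-d))
m1,m2=(a+b)/2,(c+d)/2;w=m1-m2;print('axis yaw',np.arctan2(w[1],w[0]),m1,m2)
# key cap centre in view (cap held): z cap ~ tcp -0.008..
o=r.get_obs();print('cap',pt('wrist',(324.5,231),o['tcp_pos'][2]-.008,p))
im=cv2.imread('pics/w3.png');print(im.max(2)[140,285:375])
```

```text
[0.5431 0.3349 0.075 ] [0.5549 0.2523 0.075 ] [0.4477 0.3203 0.075 ] [0.4592 0.2396 0.075 ] 0.08343616409112686 0.08151822835812057
axis yaw 0.14194463773455457 [0.549  0.2936 0.075 ] [0.4535 0.28   0.075 ]
cap [0.4738 0.2874 0.3171]
[242 242 242 242 217 143 101 102 101  86  72  72  80  81  80  82 128 172
 190 190 191 191 191 191 191 192 193 194 194 189 169 126 116 117 112 109
 108 108 109 111 111 111 109  96  81  69  71  72  71  75  80  79  81  79
  88 138 179 193 192 192 192 192 192 193 194 195 195 194 187 152 116 110
 110 107 104  92  92  92  90  90  90  92  93  94  99 104 103 104 102  81]
```

Run:
```python
from h import *
p=r.camera_params('wrist')
im=cv2.imread('pics/w3.png');g=im.max(2)
m=(g>150)&(np.ptp(im.astype(int),axis=2)<30)
for v in(110,120,130,140,150,160,168):
    e=np.flatnonzero(np.diff(m[v,291:372].astype(int)))+291.5
    if len(e)>4: e=e[-4:]
    q=[pt('wrist',(x,v),.075,p) for x in e];print(v,e,[np.round(1e3*np.linalg.norm(q[i+1]-q[i])) for i in range(len(q)-1)],(q[1]+q[2])/2 if len(q)==4 else '')
print([int(x) for x in g[95:125,327]])
for v in (100,104,108,114):print(v,pt('wrist',(327,v),.075,p))
```

```text
110 [300.5 355.5] [np.float64(72.0)] 
120 [301.5 315.5 340.5 354.5] [np.float64(19.0), np.float64(33.0), np.float64(19.0)] [0.5236 0.2897 0.075 ]
130 [301.5 315.5 340.5 354.5] [np.float64(19.0), np.float64(33.0), np.float64(19.0)] [0.5104 0.2878 0.075 ]
140 [301.5 315.5 340.5 354.5] [np.float64(19.0), np.float64(33.0), np.float64(19.0)] [0.497  0.2859 0.075 ]
150 [301.5 315.5 340.5 353.5] [np.float64(19.0), np.float64(34.0), np.float64(18.0)] [0.4836 0.284  0.075 ]
160 [301.5 315.5 340.5 353.5] [np.float64(19.0), np.float64(34.0), np.float64(18.0)] [0.47  0.282 0.075]
168 [301.5 315.5 340.5 353.5] [np.float64(19.0), np.float64(34.0), np.float64(18.0)] [0.459  0.2805 0.075 ]
[70, 69, 68, 68, 68, 71, 80, 97, 158, 196, 193, 191, 192, 191, 189, 191, 190, 175, 122, 109, 110, 109, 109, 108, 103, 98, 106, 110, 109, 110]
100 [0.5498 0.2948 0.075 ]
104 [0.5445 0.294  0.075 ]
108 [0.5392 0.2933 0.075 ]
114 [0.5313 0.2922 0.075 ]
```

```bash
python3 -c "
from h import *
plan((.4795,.2835,.160),-1.429)"
python3 -m jog '[[[3,4,20],[0,0,0],0],[[3,4,25],[0,0,0],0],[[1,0,25],[0,0,0],0],[[0,0,25],[0,0,0],0],[[0,0,25],[0,0,0],0],[[0,0,20],[0,0,0],0],[[0,0,15],[0,0,0],0],[[0,0,10],[0,0,0],0],[[0,0,0],[0,0,0],0],[[0,0,0],[0,0,0],0]]' | grep -E 't:|pos|ori|ft|width'; python3 -c "
from h import *
plan((.4795,.2835,.093),-1.429)"
```

```text
t 10.38 tcp [0.4728 0.2877 0.3251] shift mm [  6.3878   5.377  165.0393] turn [-0.0015  0.0023 -0.0018] q7 -2.1597691215704002 F [ 0.1779 -0.752  -3.2993] w 0.01031163150722873
t: 11.22
tcp_pos: [0.483, 0.277, 0.161]
orientation: [3.134, 0.206, -0.001]
ft_force: [0.3, 0.6, -1.6]
grip_width: 0.0104
t 11.22 tcp [0.483 0.277 0.161] shift mm [-2.5381 -6.9381 67.9792] turn [ 0.0006  0.0005 -0.0104] q7 -2.2170984753064773 F [ 0.2583  0.6035 -1.5688] w 0.01041447307470686
```

```bash
python3 -m jog '[[[-2.5,-7,0],[0,0,-0.01],0],[[0,0,10],[0,0,0],0],[[0,0,0],[0,0,0],0],[[0,0,0],[0,0,0],0]]' | grep -E 't:|pos|ori|ft|width'
python3 - <<'E'
from h import *
plan((.4795,.2835,.093),-1.429)
snap('wrist','w4')
E
```

```text
t: 11.55
tcp_pos: [0.479, 0.2845, 0.1509]
orientation: [3.133, 0.224, -0.001]
ft_force: [0.7, 0.2, -2.5]
grip_width: 0.0102
t 11.55 tcp [0.479  0.2845 0.1509] shift mm [ 0.3657  1.0529 57.8523] turn [0.0005 0.0005 0.0008] q7 -2.2307434872452703 F [ 0.6871  0.1978 -2.5209] w 0.010180419083228769
```

View pics/w4.png

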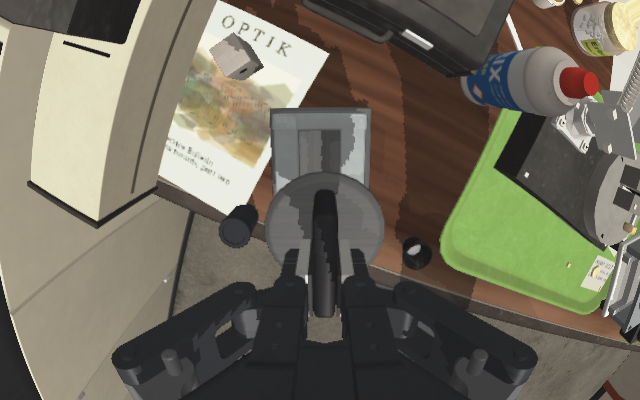

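The wrist view shows the gap between x=299 and 341 (row 150) and the key centred at 324, so it lies over the gap.

Run:
```python
from h import *
p=r.camera_params('wrist')
im=cv2.imread('pics/w4.png');g=im.max(2)
print(g[150,265:380].tolist())
a,b=pt('wrist',(299,150),.075,p),pt('wrist',(341,150),.075,p);print(a,b,(a+b)/2,np.linalg.norm(a-b))
o=r.get_obs();u=np.array([-np.sin(.142),np.cos(.142)]);print('lat gap',((a+b)/2)[:2]@u,'tcp',o['tcp_pos'][:2]@u,[(pt('wrist',(x,150),.075,p)[:2]@u) for x in(273,299,341,367)])
```

```text
[235, 238, 238, 237, 238, 238, 176, 73, 80, 92, 111, 118, 118, 118, 119, 118, 118, 118, 119, 118, 117, 117, 118, 117, 117, 118, 117, 118, 117, 117, 117, 115, 107, 96, 92, 106, 111, 112, 113, 114, 113, 113, 109, 103, 104, 104, 103, 103, 104, 105, 106, 105, 104, 104, 105, 102, 71, 64, 64, 64, 65, 67, 69, 67, 70, 76, 74, 76, 75, 75, 77, 76, 76, 75, 75, 88, 107, 118, 118, 118, 117, 117, 118, 118, 119, 125, 124, 142, 186, 186, 186, 186, 187, 186, 184, 184, 183, 183, 178, 158, 95, 103, 106, 104, 98, 85, 90, 90, 93, 93, 95, 95, 96, 96, 95]
[0.515  0.3091 0.075 ] [0.5195 0.2767 0.075 ] [0.5173 0.2929 0.075 ] 0.032644448081676575
lat gap 0.2167592818028026 tcp 0.2138486782414006 [np.float64(0.25356261708350386), np.float64(0.2330814894296775), np.float64(0.2004370741759277), np.float64(0.18006400060968492)]
```

```bash
python3 -m jog '[[[0,-1.5,10],[0,0,0],0],[[0,0,12],[0,0,0],0],[[0,0,12],[0,0,0],0],[[0,0,8],[0,0,0],0],[[0,0,6],[0,0,0],0],[[0,0,4],[0,0,0],0],[[0,0,2],[0,0,0],0],[[0,0,0],[0,0,0],0],[[0,0,0],[0,0,0],0]]' | grep -E 't:|pos|ori|ft|width'
```

```text
t: 12.35
tcp_pos: [0.4793, 0.2862, 0.0974]
orientation: [-3.133, -0.223, -0.001]
ft_force: [0.7, 0.0, -1.7]
grip_width: 0.0105
```

```bash
python3 -m jog '[[[0,0,2],[0,0,0],0],[[0,0,2],[0,0,0],0],[[0,0,1],[0,0,0],0],[[0,0,0],[0,0,0],0],[[0,0,0],[0,0,0],0]]' | grep -E 't:|pos|ori|ft|width'
```

```text
t: 12.77
tcp_pos: [0.4791, 0.2859, 0.092]
orientation: [3.134, 0.222, -0.0]
ft_force: [-0.1, 0.6, -2.5]
grip_width: 0.0103
```

```bash
python3 -m jog '[[[0,0,1],[0,0,0],0],[[0,0,1],[0,0,0],0],[[0,0,0],[0,0,0],0],[[0,0,0],[0,0,0],0]]' | grep -E 't:|pos|ori|ft|width'
```

```text
t: 13.1
tcp_pos: [0.4793, 0.2861, 0.0915]
orientation: [3.133, 0.222, 0.001]
ft_force: [-3.1, -2.5, 6.9]
grip_width: 0.0103
```

```bash
python3 -m jog '[[[0,0,-0.5],[0,0,0],0],[[0,0,0],[0,0,0],0.15],[[0,0,0],[0,0,0],0.3],[[0,0,0],[0,0,0],0.5],[[0,0,0],[0,0,0],0.5],[[0,0,0],[0,0,0],0.6],[[0,0,0],[0,0,0],0.6],[[0,0,-10],[0,0,0],0.6],[[0,0,-20],[0,0,0],0.6],[[0,0,-30],[0,0,0],0.6],[[0,0,-35],[0,0,0],0.6],[[0,0,-35],[0,0,0],0.6],[[0,0,-35],[0,0,0],0.6],[[0,0,-35],[0,0,0],0.6],[[0,0,-20],[0,0,0],0.6],[[0,0,0],[0,0,0],0.6],[[0,0,0],[0,0,0],0.6]]' | grep -E 't:|pos|ori|ft|width'
python3 - <<'E'
from h import *
p,w=snap('wrist','w5')
a=w[60:300,190:450,::-1]
_,s=snap('side','s5')
b=cv2.resize(s[250:330,180:280,::-1],(480,384),interpolation=cv2.INTER_CUBIC)
c=np.zeros((400,760,3),np.uint8);c[:240,:260]=a;c[:384,270:750]=b
cv2.imwrite('pics/c5.png',c)
plan((.42,-.27,.32),-1.2)
E
```

```text
t: 14.52
tcp_pos: [0.4794, 0.2867, 0.3122]
orientation: [-3.133, -0.223, -0.004]
ft_force: [0.0, -0.0, -0.3]
grip_width: 0.0512
t 14.62 tcp [0.4787 0.2857 0.3098] shift mm [-136.7068  541.7908   -9.6238] turn [ 0.0006  0.0012 -0.2288] q7 -2.1603435016270707 F [-0.2763 -0.2406 -0.2925] w 0.05119279754608219
```

View pics/c5.png

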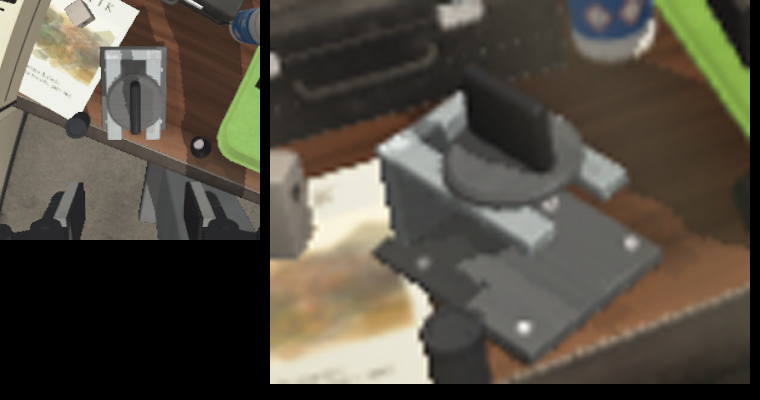

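The wrist crop shows the key hanging in the fork with its cap on both prongs. The side crop agrees: cap flat, wing upright, bar along the prongs. Next I go back to the carrier post.

```bash
python3 -m jog '[[[-6.5,15,0],[0,0,0],0.6],[[-6.5,25,0],[0,0,0],0.6],[[-6.5,33,0],[0,0,0],0.6],[[-6.5,33,0],[0,0,0],0.6],[[-6.5,33,0],[0,0,0],0.6],[[-6.5,33,0],[0,0,0],0.6],[[-6.5,33,0],[0,0,0],0.6],[[-6.5,33,0],[0,0,0],0.6],[[-6.5,33,0],[0,0,0],0.6],[[-6.5,33,0],[0,0,0],0.6],[[-6.5,33,0],[0,0,0],0.6],[[-6.5,33,0],[0,0,0],0.6],[[-6.5,33,0],[0,0,0],0.6],[[-6.5,33,0],[0,0,0],0.6],[[-6.5,33,0],[0,0,0],0.6],[[-6.5,33,0],[0,0,0],0.6],[[-6.5,33,0],[0,0,0],0.6],[[-6.5,33,0],[0,0,0],0.6],[[-6.5,33,0],[0,0,0],0.6],[[-6.5,23,0],[0,0,0],0.6]]' | grep -E 't:|pos|ori|ft|width'
python3 -m jog '[[[0,0,0],[0,0,-0.12],0.6],[[0,0,0],[0,0,-0.12],0.6],[[0,0,0],[0,0,-0.12],0.6],[[0,0,0],[0,0,-0.12],0.6],[[0,0,0],[0,0,-0.12],0.6],[[0,0,0],[0,0,-0.12],0.6],[[0,0,0],[0,0,-0.12],0.6],[[0,0,0],[0,0,-0.12],0.6],[[0,0,0],[0,0,-0.12],0.6],[[0,0,0],[0,0,-0.12],0.6],[[0,0,0],[0,0,-0.12],0.6],[[0,0,0],[0,0,-0.12],0.6],[[0,0,0],[0,0,-0.12],0.6],[[0,0,0],[0,0,-0.12],0.6],[[0,0,0],[0,0,-0.1],0.6],[[0,0,0],[0,0,0],0.6],[[0,0,0],[0,0,0],0.6]]' | grep -E 't:|pos|ori|ft|width'
python3 - <<'E'
from h import *
plan((.440,-.350,.20),.35)
p,w=snap('wrist','w6');print(proj('wrist',(.440,-.350,.126),p))
E
```

```text
t: 16.28
tcp_pos: [0.4369, -0.3531, 0.3082]
orientation: [-3.132, -0.218, 0.005]
ft_force: [-1.3, -0.9, -1.5]
grip_width: 0.0513
t: 17.7
tcp_pos: [0.438, -0.3498, 0.3093]
orientation: [-1.802, -2.571, -0.001]
ft_force: [0.3, -0.5, -0.1]
grip_width: 0.0513
t 17.7 tcp [ 0.438  -0.3498  0.3093] shift mm [ -1.0903   1.8994 109.2594] turn [-0.0011 -0.0022 -0.0019] q7 0.9168085855509973 F [ 0.2738 -0.4667 -0.111 ] w 0.051271033479540554
[326.2494 169.5221]
```

View pics/w6.png

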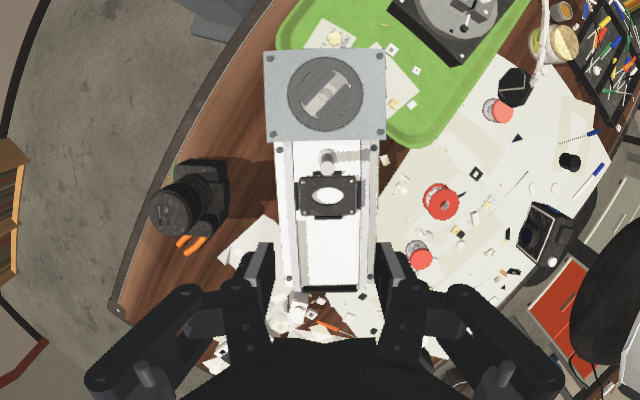

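The wrist view shows the post head at about (328,169), as predicted. The rail is centred at 328 and vertical in the image, so the tool is aligned with it.

```bash
python3 -m jog '[[[-1,3,15],[0,0,0],0.6],[[0,0,25],[0,0,0],0.6],[[0,0,30],[0,0,0],0.6],[[0,0,30],[0,0,0],0.6],[[0,0,30],[0,0,0],0.6],[[0,0,20],[0,0,0],0.6],[[0,0,8],[0,0,0],0.6],[[0,0,0],[0,0,0],0.6],[[0,0,0],[0,0,0],0.6]]' | grep -E 't:|pos|ori|ft|width'
python3 - <<'E'
from h import *
plan((.441,-.350,.102),.35)
p,w=snap('wrist','w7');print(proj('wrist',(.441,-.350,.126),p))
g=w[:,:,:].max(2)
cv2.imwrite('pics/w7c.png',cv2.resize(w[60:300,200:460,::-1],None,fx=2.3,fy=2.3))
E
```

```text
t: 18.5
tcp_pos: [0.4421, -0.3502, 0.1532]
orientation: [1.8, 2.574, 0.0]
ft_force: [-0.0, 0.0, 0.9]
grip_width: 0.0513
t 18.5 tcp [ 0.4421 -0.3502  0.1532] shift mm [ 0.5619 -1.0041 51.2063] turn [0.0003 0.0003 0.0002] q7 0.8755659635396021 F [-0.0046  0.0049  0.8677] w 0.05133899733415258
[323.2334 219.6562]
```

View pics/w7c.png

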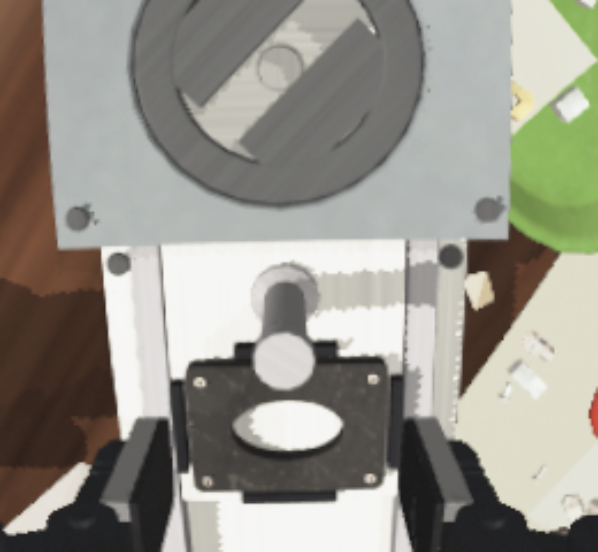

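The crop shows the head at (284,361), i.e. pixel (323,217), within 3 px of the prediction and centred between the fingers. Lowering and gripping now.

```bash
python3 -m jog '[[[0.5,-1,15],[0,0,0],0.6],[[0,0,18],[0,0,0],0.6],[[0,0,12],[0,0,0],0.6],[[0,0,6],[0,0,0],0.6],[[0,0,0],[0,0,0],0.6],[[0,0,0],[0,0,0],0],[[0,0,0],[0,0,0],0],[[0,0,0],[0,0,0],0],[[0,0,0],[0,0,0],0],[[0,0,0],[0,0,0],0],[[0,0,0],[0,0,0],0],[[0,0,0],[0,0,0],0],[[0,0,0],[0,0,0],0]]' 40 | grep -E 't:|pos|ori|ft|width'
python3 -c "
from h import *
plan((.441+.1*np.cos(-1.22),-.350+.1*np.sin(-1.22),.102),.35)"
```

```text
t: 19.63
tcp_pos: [0.4413, -0.3504, 0.1029]
orientation: [1.798, 2.574, -0.001]
ft_force: [0.5, 0.7, 6.3]
grip_width: 0.0142
t 19.63 tcp [ 0.4413 -0.3504  0.1029] shift mm [-99.4783  -0.2003   1.0499] turn [0.0008 0.0019 0.001 ] q7 0.8540129693919026 F [0.4524 0.6724 6.3247] w 0.01422692876799563
```

```bash
python3 -m jog '[[[-2,0,0],[0,0,0],0],[[-4,0,0],[0,0,0],0],[[-6,0,0],[0,0,0],0],[[-6,0,0],[0,0,0],0],[[-6,0,0],[0,0,0],0],[[-6,0,0],[0,0,0],0],[[-6,0,0],[0,0,0],0],[[-4,0,0],[0,0,0],0],[[0,0,0],[0,0,0],0]]'| grep -E 't:|pos|ori|ft|width'
python3 -m jog '[[[-4,0,0],[0,0,0],0],[[-6,0,0],[0,0,0],0],[[-6,0,0],[0,0,0],0],[[-6,0,0],[0,0,0],0],[[-6,0,0],[0,0,0],0],[[-6,0,0],[0,0,0],0],[[-4,0,0],[0,0,0],0],[[0,0,0],[0,0,0],0]]'| grep -E 't:|pos|ori|ft|width'
```

```text
t: 20.38
tcp_pos: [0.4562, -0.3885, 0.1029]
orientation: [1.798, 2.572, 0.001]
ft_force: [1.5, -0.0, 6.2]
grip_width: 0.014
t: 21.05
tcp_pos: [0.4698, -0.4235, 0.1029]
orientation: [1.796, 2.572, 0.002]
ft_force: [1.7, 0.6, 5.6]
grip_width: 0.0141
```

```bash
python3 -m jog '[[[-4,0,0],[0,0,0],0],[[-4,0,0],[0,0,0],0],[[-4,0,0],[0,0,0],0],[[-3,0,0],[0,0,0],0],[[-3,0,0],[0,0,0],0],[[-3,0,0],[0,0,0],0],[[0,0,0],[0,0,0],0],[[0,0,0],[0,0,0],0]]'| grep -E 't:|pos|ori|ft|width'
python3 -c "
from h import *
o=r.get_obs()['tcp_pos'];print(np.linalg.norm(o[:2]-[.4413,-.3504]),np.arctan2(o[1]+.3504,o[0]-.4413))"
```

```text
t: 21.72
tcp_pos: [0.4772, -0.4424, 0.1029]
orientation: [1.796, 2.573, 0.003]
ft_force: [3.6, 0.3, 5.8]
grip_width: 0.0144
0.09873486180793194 -1.1988692544047705
```

```bash
python3 -m jog '[[[-1.5,0,0],[0,0,0],0],[[0,0,0],[0,0,0],0],[[0,0,0],[0,0,0],0]]'| grep -E 't:|pos|ori|ft|width'
python3 -m jog '[[[0,0,0],[0,0,0],0.1],[[0,0,0],[0,0,0],0.3],[[0,0,0],[0,0,0],0.6],[[0,0,0],[0,0,0],0.6],[[0,0,0],[0,0,0],0.6],[[0,0,0],[0,0,0],0.6],[[0,0,-15],[0,0,0],0.6],[[0,0,-30],[0,0,0],0.6],[[0,0,-30],[0,0,0],0.6],[[0,0,-20],[0,0,0],0.6],[[0,0,0],[0,0,0],0.6],[[0,0,0],[0,0,0],0.6]]'| grep -E 't:|pos|ori|ft|width'
python3 - <<'E'
from h import *
p,w=snap('wrist','w8');print(proj('wrist',(.441+.1*np.cos(-1.21),-.350+.1*np.sin(-1.21),.126),p))
m=w[150:300,240:410];cv2.imwrite('pics/w8c.png',cv2.resize(w[60:300,200:460,::-1],None,fx=2.3,fy=2.3))
_,s=snap('side','s8')
E
```

```text
t: 21.97
tcp_pos: [0.4776, -0.4434, 0.1029]
orientation: [1.796, 2.574, 0.003]
ft_force: [3.5, 1.8, 6.1]
grip_width: 0.0139
t: 22.97
tcp_pos: [0.4756, -0.4448, 0.198]
orientation: [1.798, 2.573, -0.001]
ft_force: [0.1, 0.2, -0.3]
grip_width: 0.0511
[325.9221 197.7057]
```

View pics/w8c.png

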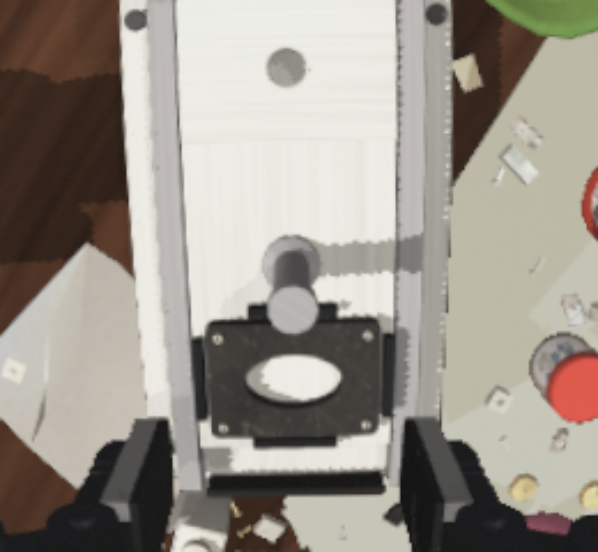

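Run:
```python
from h import *
p=r.camera_params('wrist');print(r.get_obs()['tcp_pos'])
def head(f,u,v):
    im=cv2.imread(f'pics/{f}.png');c=cv2.cvtColor(cv2.resize(im[v-20:v+20,u-25:u+25],None,fx=4,fy=4,interpolation=cv2.INTER_CUBIC),cv2.COLOR_BGR2GRAY)
    h=cv2.HoughCircles(cv2.medianBlur(c,5),cv2.HOUGH_GRADIENT,1,60,param1=80,param2=12,minRadius=30,maxRadius=65)
    print(f,h[0][:3]/4+[u-25,v-20,0] if h is not None else None)
head('w7',323,217);head('w8',327,194)
P=pt('wrist',(327.4,194),.126,p);print(P,'plate hole/tail end',pt('wrist',(200+295/2.3,60+472/2.3),.06,p))
a=pt('wrist',(200+290/2.3,60+257/2.3),.058,p);h=pt('wrist',(200+286/2.3,60+67/2.3),.058,p);print('foot',a,'hole',h,np.linalg.norm(a-h))
for q in (P,a):print(np.linalg.norm(q[:2]-[.4085,-.2695]))
```

```text
[ 0.4744 -0.444   0.1954]
w7 [[323.375 215.125  13.975]
 [304.125 201.125   9.85 ]
 [340.625 200.875   7.725]]
w8 [[327.125 193.625  11.45 ]
 [310.125 183.375   8.45 ]
 [328.125 178.125   9.8  ]]
[ 0.4746 -0.4385  0.126 ] plate hole/tail end [ 0.5117 -0.5344  0.06  ]
foot [ 0.4732 -0.4368  0.058 ] hole [ 0.4437 -0.3612  0.058 ] 0.08115646031427874
0.18142196272190098
0.17940740939677552
```

The crop shows the post head at (293,308), the gate still in its nest and the guard clear of the carrier. Travel measures about 98–100 mm, so I regrip the post and feel for the detent.

```bash
python3 -c "
from h import *
plan((.4775,-.4435,.103),.35)"; python3 -m jog '[[[0,3,20],[0,0,0],0.6],[[0,0,30],[0,0,0],0.6],[[0,0,25],[0,0,0],0.6],[[0,0,12],[0,0,0],0.6],[[0,0,6],[0,0,0],0.6],[[0,0,0],[0,0,0],0],[[0,0,0],[0,0,0],0],[[0,0,0],[0,0,0],0],[[0,0,0],[0,0,0],0],[[0,0,0],[0,0,0],0],[[0,0,0],[0,0,0],0],[[0,0,0],[0,0,0],0],[[0,0,0],[0,0,0],0]]' 40 | grep -E 't:|pos|ft|width'
for i in 1 2; do python3 -m jog '[[[-1,0,0],[0,0,0],0],[[0,0,0],[0,0,0],0],[[0,0,0],[0,0,0],0]]'| grep -E 'pos|ft'; done
for i in 1 2 3 4; do python3 -m jog '[[[1,0,0],[0,0,0],0],[[0,0,0],[0,0,0],0],[[0,0,0],[0,0,0],0]]'| grep -E 'pos|ft'; done
```

```text
t 23.07 tcp [ 0.4744 -0.444   0.1954] shift mm [-0.7233  3.1714 92.3646] turn [-0.0012 -0.0016  0.0008] q7 0.929394913921052 F [-1.61   -0.5309 -0.1617] w 0.051298814244031626
t: 24.15
tcp_pos: [0.4791, -0.4442, 0.1058]
ft_force: [0.5, -0.1, 6.9]
grip_width: -0.0002
tcp_pos: [0.4794, -0.4449, 0.1057]
ft_force: [-0.6, 0.2, 6.1]
tcp_pos: [0.4795, -0.4452, 0.1057]
ft_force: [-1.1, 2.1, 7.7]
tcp_pos: [0.4794, -0.445, 0.1057]
ft_force: [0.1, 0.3, 6.3]
tcp_pos: [0.4791, -0.4444, 0.1057]
ft_force: [0.5, -0.0, 5.5]
tcp_pos: [0.4788, -0.4435, 0.1057]
ft_force: [0.2, -0.6, 5.0]
tcp_pos: [0.4786, -0.4428, 0.1058]
ft_force: [0.8, -1.7, 5.8]
```

Run:
```python
from h import *
p,w=snap('wrist','w9');o=r.get_obs();print(o['grip_width'],o['grip_force'],o['tcp_pos'])
cv2.imwrite('pics/w9c.png',cv2.resize(w[60:300,200:460,::-1],None,fx=2.3,fy=2.3))
```

```text
-0.00021733832503218 2.937751548306551 [ 0.4786 -0.4429  0.1058]
```

View pics/w9c.png

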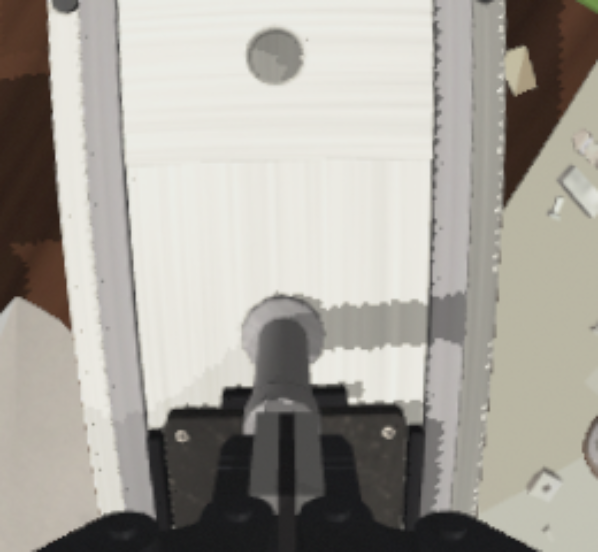

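The crop shows the shut fingers on the gate side of the post head, not gripping it. The regrip missed, so I check where the carrier is now.

Run:
```python
from h import *
p=r.camera_params('wrist')
for n,q in(('hole',(274,55)),('foot',(284,331))):
    a=pt('wrist',(200+q[0]/2.3,60+q[1]/2.3),.058,p);print(n,a,np.linalg.norm(a[:2]-[.4085,-.2695]))
plan((.44,-.36,.2),.35)
```

```text
hole [ 0.4448 -0.3612  0.058 ] 0.09867167263713744
foot [ 0.4764 -0.4392  0.058 ] 0.18275069016769208
t 25.7 tcp [ 0.4786 -0.4429  0.1058] shift mm [ 90.6388  -7.6128 -94.6337] turn [0.0016 0.0045 0.0007] q7 0.8969115754372441 F [ 0.9371 -1.292   5.8287] w -0.00021733832503218
```

Run:
```python
from h import *
p=r.camera_params('wrist');o=r.get_obs();T=o['tcp_pos']
A=R.from_rotvec(o['orientation'])
f=lambda X:((proj('wrist',X,p)-[200,60])*2.3)
for n,d in(('tcp',(0,0,0)),('grasp',(0,0,-.0187)),('tcp+11x',(.011,0,0)),('grasp+11x',(.011,0,-.0187)),('tcp-11x',(-.011,0,0)),('up20',(.011,0,-.035))):print(n,f(T+A.apply(d)))
for z in(.126,.116,.058):print('post@',z,f((.4764,-.4400,z)))
print('post 15mm +y',f((.4764-.005,-.44+.014,.126)))
```

```text
tcp [287.1493 409.9825]
grasp [287.2983 445.2486]
tcp+11x [287.1797 369.5851]
grasp+11x [287.3392 401.5767]
tcp-11x [287.1173 448.3053]
up20 [287.5072 435.6443]
post@ 0.126 [282.693  435.4211]
post@ 0.116 [282.7882 415.7217]
post@ 0.058 [283.1991 333.3559]
post 15mm +y [283.105  374.3856]
```

The projections put the shut fingertips on top of the post head, at about z=0.126. The pads reach less far than the TCP suggests, so I regrip about 13 mm deeper.

```bash
python3 -m jog '[[[0,0,-15],[0,0,0],0],[[0,0,-15],[0,0,0],0.3],[[3,-1,0],[0,0,0],0.6],[[0,0,0],[0,0,0],0.6],[[0,0,0],[0,0,0],0.6],[[0,0,0],[0,0,0],0.6],[[0,0,15],[0,0,0],0.6],[[0,0,15],[0,0,0],0.6],[[0,0,8],[0,0,0],0.6],[[0,0,6],[0,0,0],0.6],[[0,0,0],[0,0,0],0.6]]' 40 | grep -E 't:|pos|ft|width'; python3 -m jog '[[[0,0,0],[0,0,0],0],[[0,0,0],[0,0,0],0],[[0,0,0],[0,0,0],0],[[0,0,0],[0,0,0],0],[[0,0,0],[0,0,0],0],[[0,0,0],[0,0,0],0],[[0,0,0],[0,0,0],0]]' 40 | grep -E 't:|pos|ft|width|grip_f'
```

```text
t: 26.62
tcp_pos: [0.4744, -0.4381, 0.0876]
ft_force: [-1.4, 0.9, -0.2]
grip_width: 0.0517
t: 27.2
tcp_pos: [0.4761, -0.4392, 0.0906]
ft_force: [0.7, -0.1, 4.5]
grip_width: 0.016
grip_force: 39.2
```

```bash
for i in 1 2 3; do python3 -m jog '[[[-1,0,0],[0,0,0],0],[[0,0,0],[0,0,0],0],[[0,0,0],[0,0,0],0]]'| grep -E 'pos|ft'; done
```

```text
tcp_pos: [0.4764, -0.4401, 0.0907]
ft_force: [0.4, 0.3, 5.9]
tcp_pos: [0.4768, -0.441, 0.0906]
ft_force: [0.3, 0.5, 6.2]
tcp_pos: [0.477, -0.4415, 0.0906]
ft_force: [-1.1, 0.7, 5.6]
```

```bash
for i in 1 2 3; do python3 -m jog '[[[-1,0,0],[0,0,0],0],[[0,0,0],[0,0,0],0],[[0,0,0],[0,0,0],0]]'| grep -E 'pos|ft'; done
```

```text
tcp_pos: [0.4771, -0.4417, 0.0906]
ft_force: [-2.1, 3.3, 7.7]
tcp_pos: [0.4771, -0.4418, 0.0906]
ft_force: [-2.2, 5.4, 8.5]
tcp_pos: [0.4772, -0.442, 0.0906]
ft_force: [-3.3, 6.8, 8.9]
```

```bash
python3 -m jog '[[[3,0,0],[0,0,0],0],[[1,0,0],[0,0,0],0],[[0,0,0],[0,0,0],0]]'| grep -E 'pos|ft'; for i in 1 2 3 4; do python3 -m jog '[[[1,0,0],[0,0,0],0],[[0,0,0],[0,0,0],0],[[0,0,0],[0,0,0],0]]'| grep -E 'pos|ft'; done
```

```text
tcp_pos: [0.4768, -0.4409, 0.0906]
ft_force: [-0.4, 0.4, 6.4]
tcp_pos: [0.4766, -0.4404, 0.0906]
ft_force: [-0.1, 0.8, 5.4]
tcp_pos: [0.4762, -0.4395, 0.0906]
ft_force: [0.9, 0.1, 5.2]
tcp_pos: [0.4761, -0.4391, 0.0906]
ft_force: [1.8, -1.4, 4.8]
tcp_pos: [0.476, -0.4388, 0.0906]
ft_force: [3.6, -4.1, 5.1]
```

The carrier resists in both directions about ±1.4 mm from centre, so it sits between the ribs. I recentre, release and retreat.

```bash
python3 -m jog '[[[-2.5,0,0],[0,0,0],0],[[0,0,0],[0,0,0],0],[[0,0,0],[0,0,0],0.15],[[0,0,0],[0,0,0],0.3],[[0,0,0],[0,0,0],0.6],[[0,0,0],[0,0,0],0.6],[[0,0,0],[0,0,0],0.6],[[0,0,-10],[0,0,0],0.6],[[0,0,-25],[0,0,0],0.6],[[0,0,-30],[0,0,0],0.6],[[0,0,-35],[0,0,0],0.6],[[0,0,-35],[0,0,0],0.6],[[0,0,-25],[0,0,0],0.6],[[0,0,0],[0,0,0],0.6],[[0,0,0],[0,0,0],0.6],[[0,0,0],[0,0,0],0.6]]'| grep -E 't:|pos|ft'
python3 - <<'E'
from h import *
p,w=snap('wrist','w10');t=snap('top','t10')[1]
for n,im in(('w',w),):
  a=cv2.resize(w[60:300,200:460,::-1],(390,360));b=cv2.resize(t[180:280,355:495,::-1],(400,286));s=cv2.resize(t[185:251,190:250,::-1],(240,264))
c=np.zeros((600,800,3),np.uint8);c[:360,:390]=a;c[:286,395:795]=b;c[300:564,400:640]=s
cv2.imwrite('pics/c10.png',c)
u=lambda x,y:pt('wrist',(200+x/1.5,60+y/1.5),.058,p)
E
```

```text
t: 31.28
tcp_pos: [0.4751, -0.4391, 0.2492]
ft_force: [-0.8, -0.8, -0.8]
```

View pics/c10.png

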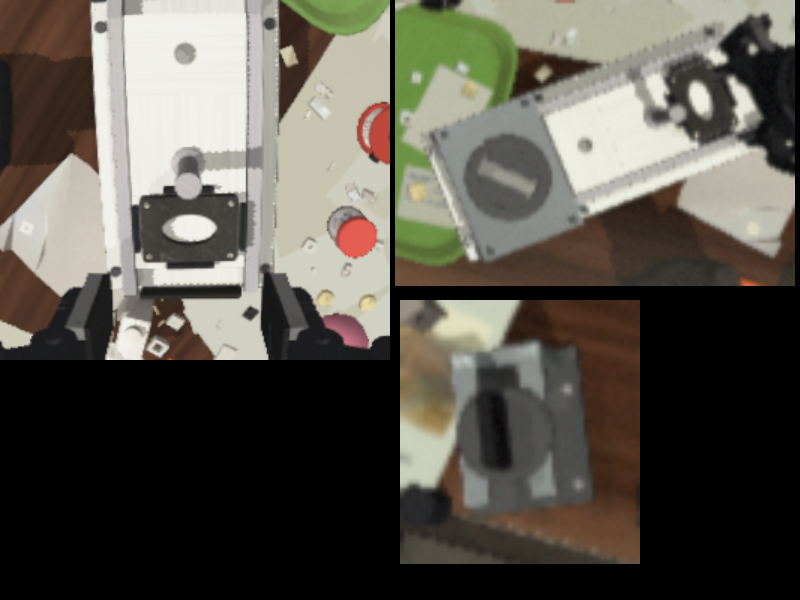

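The picture shows the carrier at the next station with the gate in its nest, the guard slot empty, and the key hanging in the fork. Top-view travel is about 98 mm. Handing in.

```bash
python3 -c "
from rig import r
print(r.finish_job())"
```

```text
the job is handed in; nothing more can be done
None
```

The job is handed in: the key hangs upright by its cap in the fork, the carrier is held by the detent at the next station (about 98 mm measured, resists both ways) with the film gate in its nest, and it took about 31 s; while checking the detent, one regrip missed and the shut fingers rested on the post head at about 6–8 N.

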